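# Shim the rocking drill press

### The arm

A 6-joint arm with a two-finger parallel gripper is mounted at the origin on the work surface. World frame = base frame: x ahead of the robot, y to its left, z up, the work surface at z = 0. Lengths are in m, angles in rad, forces in N, time in s.
With the tool pointing down it reaches from about 0.35 to 0.925 m from the base axis. Payload 6.4 kg.
Tool frame: the origin (TCP) lies between the finger pads; the fingertips stand 17 mm ahead of it and the grasp point (between the pads) lies 2 mm behind it; z points along the fingers, y is the direction in which the jaws open and shut (so a half turn about z gives the same grasp; the last joint's range is limited). The gripper opens to 85 mm and grips with 20 to 120 N. Pads are 22 mm wide; open, the fingers measure 114 mm over their backs; the gripper's body (76 mm by 85 mm) begins 54 mm behind the grasp point. The pads swing forward as they close: fully open they stand 13 mm farther back than shut.
Start: joints at [1.149, 0.245, 1.558, -0, 1.339, -0.174], TCP at [0.159, 0.63, 0.248] pointing down, gripper open.
Joint ranges: [-3.13, 3.13], [-1.02, 2.26], [0.13, 2.54], [-0.95, 4.09], [0.21, 2.88], [-2.74, 2.74]. Speed limits (rad/s): [2.57, 2.57, 3.14, 3.14, 3.14, 3.14].

### API

Orientations are given as [roll, pitch, yaw] about the fixed x, y, z axes, in that order (R = Rz(yaw) Ry(pitch) Rx(roll)).
In Python, from rig import * gives the robot as it stands. The module is installed in compiled form; this text tells all that it offers.
- The arm moves only by the tool apply_moves, never from a script. Its argument "deltas" is a list of rows, each an object of numbers: "jaw": the opening, from 0 (shut) to 1 (fully open); "dx", "dy", "dz": the shift along the tool's x, y, z in units of 60 mm (1.0 is 60 mm); "ax", "ay", "az": the turn, a rotation vector about the tool's x, y, z in units of 10 degrees (1.0 is 10 degrees). A call has 1 to 5 rows; each row is the pose to reach, as a shift and turn from the pose commanded when the call began, along the tool's axes at that moment; what a row does not reach only later rows make up. A row lasts 1/8 s, in which the tool goes at most 62.5 mm and 10.7 degrees, less where a joint would pass 70% of its speed; a pose out of reach is approached as far as the arm can. A call with a gripper value outside its range is refused whole. The fingers move at their own pace and stop on an object; "force" is the grip in N (left out, the last holds). Time passes only in rows, so rows that repeat a pose let the fingers close. It gives the time, the measured TCP pose, the force and the opening at its end, in the units of the state.
- read_state(): the state, without advancing time (a new reading comes with each control period).
- get_image(name): name is "scene" or "top" or "wrist"; returns the picture (384x512x3 uint8, red, green, blue); there is no depth.
- camera_params(name): a dict with "fov_y" (degrees; the focal length in pixels is half the picture's height over the tangent of half this angle, whatever the lens; pixels are square), "cx", "cy" (the principal point, pixels), "world_from_camera" (4x4, takes a point from camera to world coordinates). Camera axes: x right, y down, z forward; pixel columns grow to the right and rows downward; lengths in m; the calibration is good to about 2 mm. A picture is of the moment at which its call begins: read the wrist's pose just before it. camera_params takes no time and is no camera call; for the wrist camera it gives the pose at the moment of the call.
- sign_off(): hands the job in, once; it reports no verdict.
The state is a dict: "time_s": time; "joint_positions": joint angles; "dq": joint speeds; "joint_torque": joint torques, N m; "ee_pos": TCP position; "tool_rot": TCP orientation; "force": force on the tool from outside, world axes, zero at the start; "wrist_torque": the same for the moment, N m; "finger_gap": opening from 0.0 (shut) to 1.0 (fully open).
Only numpy, scipy, OpenCV 4.12 (cv2) and the standard library are available. Lean on these libraries where they do the work, as an engineer would, in place of code of your own. Each camera call takes 0.05 s, during which the arm holds its last target. There are 200 camera calls.

### The job

The small blue drill press rocks because its front left foot (the one nearest the robot on the robot's left) has lost its rubber pad. Push the wooden wedge along the bench, thin end first, under the middle of that bare foot until it is just snug, without ramming it, shoving the press along or jacking its corner up; then press down firmly on the corner of the base above that foot for a moment to prove that it no longer rocks, and let go. Only push and press with the fingers: lift nothing, and leave everything else on the bench where it is.

Things in the scene. Friction and masses are not known exactly. Their poses are not given: they have to be found in the camera images.
- drill_press: Small blue bench drill press, 2.6 to 4 kg, loose. Base plate 260 mm (x) by 210 (y), underside 22 and flat top 32 mm above the bench; column at its back (+x), head with a vertical green tool over the middle, feed handle on its -y side. Origin: on the bench below the plate's middle; x from front to column, y to its left, z up, yaw within 0.3 rad of the world's. Round feet at x +-105, y +-85 mm.
- bare_foot (a point): Centre of the underside of the front left foot (-x, +y), a bare blue boss 22 mm across hanging 8 mm above the bench; the other three end in black rubber pads on the bench. The press stands level by itself; 2 to 6 N down on this corner rocks it 8 mm down, and it comes back when let go. Axes as the press.
- corner_top (a point): The point to press: flat top of the base plate right above the bare foot, 32 mm above the bench, 25 mm from the plate's front edge and 20 mm from its left edge. Nothing stands above it; the head and tool, 170 mm up and more, stay within 35 mm of the plate's middle line (y = 0) on this side and behind x = -30 mm.
- shim: Loose beech wedge, about 50 g, 90 mm long (x), 40 mm wide (y), flat below; 18 mm high at the butt (x = -45 mm), sloping evenly to 2 mm at the thin tip (x = +45 mm). Origin: on its underside, mid length and width. It starts in front of the bare foot, tip towards it, up to 30 mm to either side of the foot's line, turned up to 0.3 rad from the press.
- shim_tip (a point): Middle of the wedge's thin end, on the bench. Sliding free the wedge resists with about half a newton; once tight under the foot the resistance climbs steeply within 1 to 3 mm of travel, past 5 N and on to 10 to 40 N if forced (it then shoves the press or jacks its corner up, 1 mm for 5.6 mm of travel).
- shim_8mm (a point): Point on the wedge's top centre line where it is 8 mm thick, 33.75 mm back from the tip. With the wedge square and just snug it lies about 11 mm in front (-x) of the bare foot's centre, at the foot's near edge.
- pencil: Red flat carpenter's pencil, 174 x 14 x 8 mm, loose, lying along its x to the right of the wedge; origin under its middle. Leave alone.
- glue: White glue bottle with yellow band and blue nozzle, 66 mm across, 175 mm high, standing loose; origin under its centre. Leave alone.
- bits: Wooden drill bit stand 90 x 50 x 24 mm with upright bits to about 64 mm high, loose; origin under its middle. Leave alone.
- sander: Cork sanding block 110 x 65 x 34 mm, loose; origin under its middle. Leave alone.
- blade_box: Red and black carton 110 x 75 x 28 mm, loose; origin under its middle. Leave alone.
- blade_tub: Blue open plastic tub 200 x 120 x 45 mm with blade tubes and files, loose; origin under its middle. Leave alone.
Mind the look-alikes: they are no part of the job. Several things have the shape of the shim; the one meant has the colours described above.

How it is judged:
By the outcome, as a careful person would: the job done as asked, in the order asked, and still so for the second after the job is handed in, with the robot touching nothing.
It also fails if it takes over 64 s, if anything falls off the work surface, if the arm or the gripper's body presses on something with over 40 N, if the wrist force passes 120 N, or if a joint passes its speed limit or range.

## Working session

There is one attempt and no reset: what is moved stays moved. The work goes in short steps, Python scripts to look and compute and a tool call to move; the robot and the scene stay as the last step left them, time stands still between calls to the robot, and variables do not carry over. Pictures are saved under pics/ and viewed, about 8 in all and at most 12, crops included, and the job is handed in when it is done.

Besides the shell and the picture viewer there is one more tool, called after "Emit:" as name(argument=value, ...), one argument or row to a line, values as JSON. apply_moves: Moves the arm, as the interface text tells. Its arguments: {"type":"object","properties":{"deltas":{"type":"array","items":{"type":"object","properties":{"jaw":{"type":"number"},"dx":{"type":"number"},"dy":{"type":"number"},"dz":{"type":"number"},"ax":{"type":"number"},"ay":{"type":"number"},"az":{"type":"number"}}}},"force":{"type":"number"}},"required":["deltas"]}

```bash
mkdir -p pics
python3 - <<'E'
from rig import *
import cv2,numpy as np
np.set_printoptions(precision=4,suppress=True)
s=read_state();print({k:s[k] for k in('time_s','ee_pos','tool_rot','force','finger_gap')})
for n in('scene','top'):
    c=camera_params(n);print(n,c)
    cv2.imwrite(f'pics/{n}1.png',cv2.resize(get_image(n)[:,:,::-1],(800,600),interpolation=cv2.INTER_CUBIC))
E
```

```text
{'time_s': 0.0, 'ee_pos': array([0.1592, 0.6297, 0.2472]), 'tool_rot': array([-3.1397, -0.0003,  2.8939]), 'force': array([-0.2844, -0.4848, -0.171 ]), 'finger_gap': 1.0053469705246443}
scene {'fov_y': 53.75177720426919, 'cx': 259.50552224591695, 'cy': 187.27349072554185, 'world_from_camera': array([[ 0.8009,  0.3241, -0.5034,  1.0747],
       [ 0.5986, -0.4522,  0.6612, -0.7685],
       [-0.0134, -0.8309, -0.5563,  0.6532],
       [ 0.    ,  0.    ,  0.    ,  1.    ]])}
top {'fov_y': 48.190282559977305, 'cx': 251.2510595398906, 'cy': 199.40417821530426, 'world_from_camera': array([[-0.0197, -0.9914,  0.1297,  0.3946],
       [-0.9996,  0.0224,  0.0197, -0.0468],
       [-0.0225, -0.1293, -0.9914,  1.263 ],
       [ 0.    ,  0.    ,  0.    ,  1.    ]])}
```

View pics/top1.png

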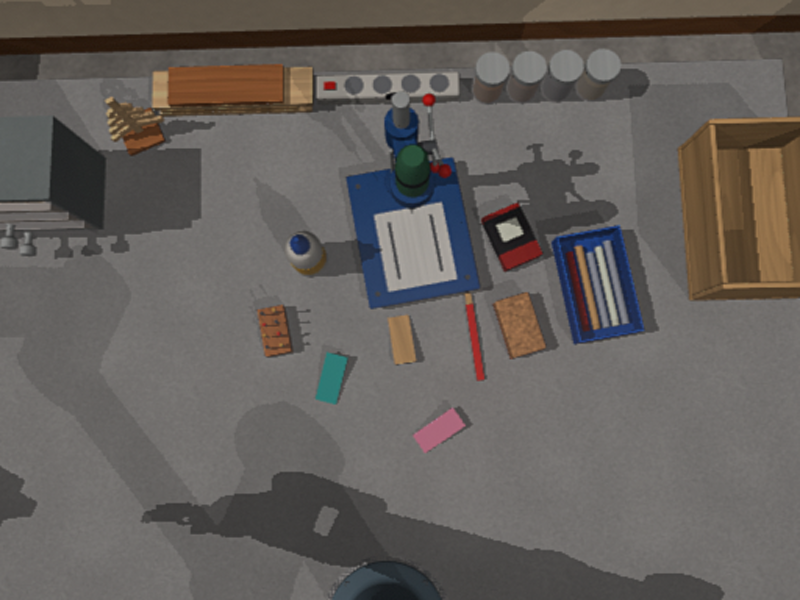

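View pics/scene1.png

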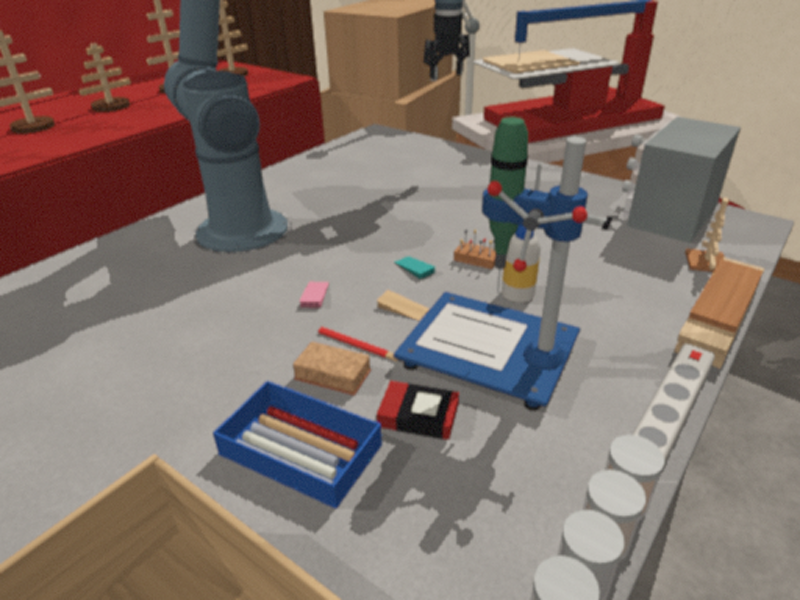

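The top view shows the blue plate with its front-left corner at about (370,307). The beech wedge is at about (402,340), roughly parallel to the press but offset right of the foot's line. The teal and pink wedges are decoys, and the pencil lies at about (475,340).

```bash
cat > h.py <<'E'
from rig import *
import cv2,numpy as np
np.set_printoptions(precision=4,suppress=True)
def K(c,h=384): return h/2/np.tan(np.radians(c['fov_y'])/2)
def ray(c,uv,z):
    T=c['world_from_camera'];f=K(c)
    d=T[:3,:3]@np.array([(uv[0]-c['cx'])/f,(uv[1]-c['cy'])/f,1]);return T[:3,3]+d*(z-T[2,3])/d[2]
def proj(c,P):
    T=c['world_from_camera'];f=K(c);q=(np.atleast_2d(P)-T[:3,3])@T[:3,:3]
    return q[:,:2]/q[:,2:]*f+[c['cx'],c['cy']]
def place(pose,pts):
    x,y,a=pose;R=np.array([[np.cos(a),-np.sin(a),0],[np.sin(a),np.cos(a),0],[0,0,1]])
    return np.atleast_2d(pts)@R.T+[x,y,0]
WEDGE=np.array([[sx*.045,sy*.02,z] for sx,zt in((-1,.018),(1,.002)) for sy in(-1,1) for z in(0,zt)])
PLATE=np.array([[-.13,-.105,.032],[-.13,.105,.032],[.13,.105,.032],[.13,-.105,.032]])
FOOT=np.array([-.105,.085,0])
def delta(target,yaw):
    "shift in tool axes/60mm and turn about tool z in 10deg, for a target TCP and tool yaw (tool down)"
    from scipy.spatial.transform import Rotation as Ro
    s=read_state();R=Ro.from_euler('xyz',s['tool_rot']);G=Ro.from_euler('xyz',[np.pi,0,yaw])
    return R.inv().apply(np.array(target)-s['ee_pos'])/.06,np.degrees((R.inv()*G).as_rotvec())/10
E
python3 - <<'E'
from h import *
c=camera_params('top');S=.64
pc=[ray(c,np.array(p)*S,.032) for p in((370,307),(480,290),(348,178),(458,160))]
w=[ray(c,np.array(p)*S,z) for p,z in(((388,317),.002),((409,314),.002),((416,361),.018),((395,364),.018))]
print(np.array(pc),np.array(w))
for n,p in(('glue',(305,250)),('bits',(275,330)),('pencil tip',(469,295)),('pencil end',(480,380))):print(n,ray(c,np.array(p)*S,.02))
print(delta([.40,.05,.25],-2.97))
E
```

```text
[[ 0.5652  0.0194  0.032 ]
 [ 0.5924 -0.1851  0.032 ]
 [ 0.814   0.0575  0.032 ]
 [ 0.8437 -0.1525  0.032 ]] [[ 0.5495 -0.0128  0.002 ]
 [ 0.5543 -0.0527  0.002 ]
 [ 0.4642 -0.0636  0.018 ]
 [ 0.4595 -0.0246  0.018 ]]
glue [0.6789 0.1418 0.02  ]
bits [0.5275 0.1985 0.02  ]
pencil tip [ 0.5853 -0.1656  0.02  ]
pencil end [ 0.4268 -0.1804  0.02  ]
(array([-6.2599, -8.3827, -0.0328]), array([-0.0095, -0.0039, -2.4027]))
```

```bash
python3 -c "
from h import *
print(delta([.43,-.02,.27],-3.0))"
```

```text
(array([-7.0307, -9.3917, -0.3646]), array([-0.0096, -0.0037, -2.2308]))
```

Emit:
apply_moves(
  deltas=[
    {"jaw": 0, "dx": -0.7, "dy": -0.75, "dz": -0.1, "az": -0.4},
    {"jaw": 0, "dx": -1.4, "dy": -1.5, "dz": -0.2, "az": -0.9},
    {"jaw": 0, "dx": -2.1, "dy": -2.25, "dz": -0.3, "az": -1.4},
    {"jaw": 0, "dx": -2.8, "dy": -3.0, "dz": -0.35, "az": -1.9},
    {"jaw": 0, "dx": -3.5, "dy": -3.75, "dz": -0.4, "az": -2.4},
  ],
)

```text
invalid input
```

```bash
python3 -c "
from h import *
s=read_state();print(s['time_s'],s['ee_pos'],s['tool_rot'],s['joint_positions']);print(delta([.43,-.02,.27],-3.0))"
```

```text
0.1 [0.1592 0.6297 0.2473] [-3.1398 -0.0003  2.8938] [ 1.1489  0.2458  1.5589  0.      1.3387 -0.1741]
(array([-7.0307, -9.3917, -0.3646]), array([-0.0096, -0.0037, -2.2308]))
```

Emit:
apply_moves(
  deltas=[
    {"jaw": 0, "dx": -0.7, "dy": -0.75, "dz": -0.1, "ax": 0, "ay": 0, "az": -0.4},
    {"jaw": 0, "dx": -1.4, "dy": -1.5, "dz": -0.2, "ax": 0, "ay": 0, "az": -0.9},
    {"jaw": 0, "dx": -2.1, "dy": -2.25, "dz": -0.3, "ax": 0, "ay": 0, "az": -1.4},
    {"jaw": 0, "dx": -2.8, "dy": -3.0, "dz": -0.35, "ax": 0, "ay": 0, "az": -1.9},
    {"jaw": 0, "dx": -3.5, "dy": -3.75, "dz": -0.4, "ax": 0, "ay": 0, "az": -2.3},
  ],
  force=20,
)

```text
time_s: 0.72
ee_pos: [0.3082, 0.3587, 0.2721]
tool_rot: [-3.141, 0.0, -2.985]
force: [0.6, 0.2, 0.1]
finger_gap: 0.004
```

Emit:
apply_moves(
  deltas=[
    {"jaw": 0, "dx": -0.1, "dy": -0.9, "dz": 0, "ax": 0, "ay": 0, "az": 0},
    {"jaw": 0, "dx": -0.2, "dy": -1.8, "dz": 0, "ax": 0, "ay": 0, "az": 0},
    {"jaw": 0, "dx": -0.4, "dy": -2.7, "dz": 0, "ax": 0, "ay": 0, "az": 0},
    {"jaw": 0, "dx": -0.5, "dy": -3.6, "dz": 0, "ax": 0, "ay": 0, "az": 0},
    {"jaw": 0, "dx": -0.6, "dy": -4.5, "dz": 0, "ax": 0, "ay": 0, "az": 0},
  ],
  force=20,
)

```text
time_s: 1.35
ee_pos: [0.3847, 0.0975, 0.2721]
tool_rot: [3.142, 0.0, -2.988]
force: [1.4, 0.1, 1.0]
finger_gap: 0.002
```

Emit:
apply_moves(
  deltas=[
    {"jaw": 0, "dx": -0.1, "dy": -0.9, "dz": 0, "ax": 0, "ay": 0, "az": 0},
    {"jaw": 0, "dx": -0.3, "dy": -1.7, "dz": 0, "ax": 0, "ay": 0, "az": 0},
    {"jaw": 0, "dx": -0.3, "dy": -1.7, "dz": 0, "ax": 0, "ay": 0, "az": 0},
    {"jaw": 0, "dx": -0.3, "dy": -1.7, "dz": 0, "ax": 0, "ay": 0, "az": 0},
  ],
  force=20,
)

```text
time_s: 1.85
ee_pos: [0.4178, 0.0014, 0.2719]
tool_rot: [3.141, -0.001, -2.988]
force: [-1.3, 0.1, 0.2]
finger_gap: -0.003
```

Run:
```python
from h import *
s=read_state();print(s['time_s'],s['ee_pos'],s['tool_rot'],s['force'])
c=camera_params('wrist');print(c)
im=get_image('wrist')[:,:,::-1];cv2.imwrite('pics/w_raw.png',im);np.save('w_c.npy',c,allow_pickle=True)
cv2.imwrite('pics/w1.png',cv2.resize(im,(800,600),interpolation=cv2.INTER_CUBIC))
```

```text
1.85 [0.4178 0.0014 0.2719] [ 3.1409 -0.0009 -2.9883] [-1.322   0.0605  0.2447]
{'fov_y': 63.45335235963432, 'cx': 260.007354470041, 'cy': 186.76968619864263, 'world_from_camera': array([[-0.1527,  0.9333,  0.3249,  0.3344],
       [ 0.9883,  0.1444,  0.0498, -0.0131],
       [-0.0005,  0.3287, -0.9444,  0.3983],
       [ 0.    ,  0.    ,  0.    ,  1.    ]])}
```

View pics/w1.png

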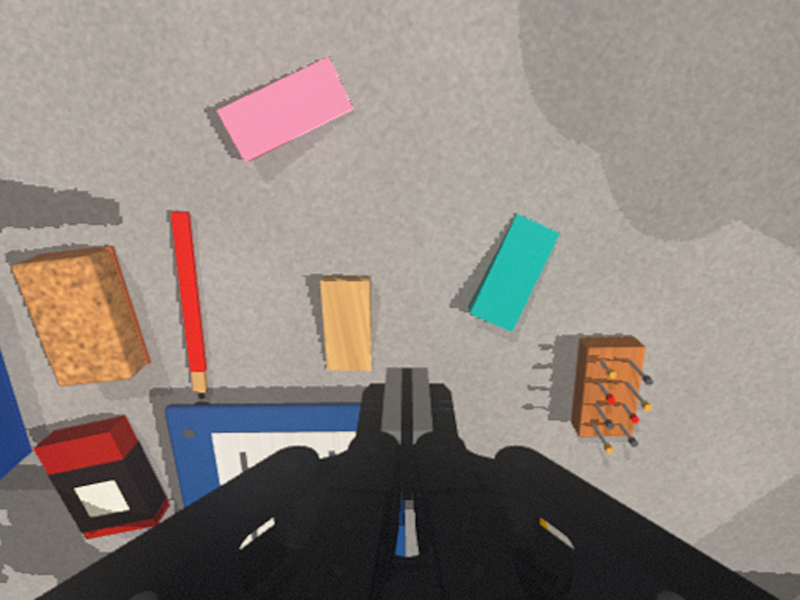

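The wrist view shows the wedge at about (347,322) and the press's front edge at row ~405, but the fingers hide the front-left corner. I'll shift left to see it.

Emit:
apply_moves(
  deltas=[
    {"jaw": 0, "dx": 0, "dy": 0.9, "dz": 0, "ax": 0, "ay": 0, "az": 0},
    {"jaw": 0, "dx": -0.2, "dy": 1.8, "dz": 0, "ax": 0, "ay": 0, "az": 0},
    {"jaw": 0, "dx": -0.2, "dy": 2, "dz": 0, "ax": 0, "ay": 0, "az": 0},
    {"jaw": 0, "dx": -0.2, "dy": 2, "dz": 0, "ax": 0, "ay": 0, "az": 0},
    {"jaw": 0, "dx": -0.2, "dy": 2, "dz": 0, "ax": 0, "ay": 0, "az": 0},
  ],
  force=20,
)

```text
time_s: 2.52
ee_pos: [0.4115, 0.1211, 0.2722]
tool_rot: [-3.141, -0.0, -2.988]
force: [0.1, -0.7, -0.6]
finger_gap: 0.004
```

Run:
```python
from h import *
s=read_state();print(s['time_s'],s['ee_pos'],s['tool_rot'],s['force'])
c=camera_params('wrist')
im=get_image('wrist')[:,:,::-1];cv2.imwrite('pics/w2_raw.png',im);np.save('w2_c.npy',c,allow_pickle=True)
cv2.imwrite('pics/w2.png',cv2.resize(im,(800,600),interpolation=cv2.INTER_CUBIC))
```

```text
2.525 [0.4115 0.1211 0.2722] [-3.1412 -0.     -2.9884] [ 0.1425 -0.7205 -0.6354]
```

View pics/w2.png

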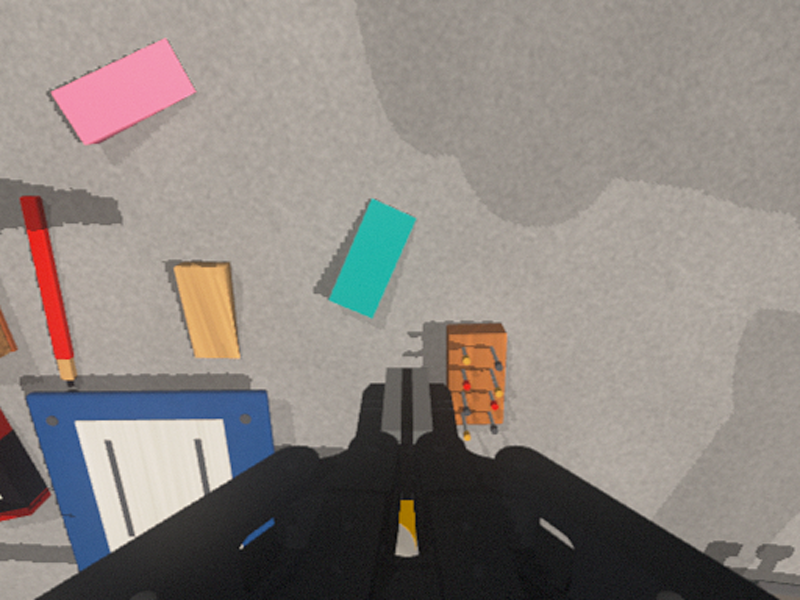

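```bash
cat >> h.py <<'E'
from scipy.optimize import minimize
BOX=np.array([[sx*.13,sy*.105,z] for sx in(-1,1) for sy in(-1,1) for z in(.022,.032)])
def wood(im):
    h=cv2.cvtColor(im,cv2.COLOR_BGR2HSV);return ((h[...,0]>8)&(h[...,0]<25)&(h[...,1]>85)&(h[...,2]>95)).astype(np.uint8)
def blue(im):
    h=cv2.cvtColor(im,cv2.COLOR_BGR2HSV);return ((h[...,0]>100)&(h[...,0]<125)&(h[...,1]>110)).astype(np.uint8)
def fit(views,model,x0):
    "views: (cam, mask, weight); pose x,y,yaw whose projected hull best covers the masks"
    Z=8
    def cost(p):
        e=0
        for c,m,w in views:
            q=cv2.convexHull(((proj(c,place(p,model))+.5)*Z-.5).astype(np.float32)).astype(int)
            b=np.zeros((384*Z,512*Z),np.uint8);cv2.fillConvexPoly(b,q,255)
            b=cv2.resize(b,(512,384),interpolation=cv2.INTER_AREA)/255.
            e+=(w*abs(b-m)).sum()
        return e
    x0=np.array(x0,float)
    r=minimize(cost,x0,method='Nelder-Mead',options=dict(initial_simplex=np.vstack([x0]+[x0+d for d in np.diag([.008,.008,.06])]),xatol=2e-4,fatol=.05,maxiter=90))
    return r.x,r.fun
def near(c,model,p,pad=12):
    q=proj(c,place(p,model));w=np.zeros((384,512));a=np.floor(q.min(0)-pad).clip(0).astype(int);b=np.ceil(q.max(0)+pad).clip(0).astype(int)
    w[a[1]:b[1],a[0]:b[0]]=1;return w
E
python3 - <<'E'
from h import *
V={}
for n in('w','w2'): V[n]=(np.load(n+'_c.npy',allow_pickle=True).item(),cv2.imread(f'pics/{n}_raw.png'))
V['top']=(camera_params('top'),np.ascontiguousarray(get_image('top')[:,:,::-1]))
p0=[.507,-.038,.11];b0=[.705,-.065,.14]
for sel in(['w'],['w2'],['w','w2'],['top']):
    vs=[(V[n][0],wood(V[n][1]),near(V[n][0],WEDGE,p0,8)) for n in sel]
    print('wedge',sel,*fit(vs,WEDGE,p0))
for sel in(['w2'],['w'],['top']):
    vs=[]
    for n in sel:
        c,im=V[n];m=blue(im);w=near(c,BOX,b0,8)
        w[(im.min(2)>150)&(cv2.erode(w,None)>0)&(cv2.distanceTransform(1-m,cv2.DIST_L2,3)>=0)&(near(c,BOX,b0,-12)>0)]=0
        if n=='w2': w[int(440*.64):]=0;w[:,int(300*.64):]=0
        if n=='w': w[int(480*.64):]=0;w[:,int(350*.64):]=0
        if n=='top': w[:int(215*.64)]=0
        vs.append((c,m,w))
    p,f=fit(vs,BOX,b0);print('plate',sel,p,f,'foot',place(p,FOOT))
c=V['w2'][0]
print('screws',ray(c,np.array([245,419])*.64,.032),ray(c,np.array([52,421])*.64,.032))
E
```

```text
wedge ['w'] [ 0.5092 -0.0395  0.1322] 49.03529411764706
wedge ['w2'] [ 0.5095 -0.0397  0.1402] 52.29019607843138
wedge ['w', 'w2'] [ 0.5093 -0.0396  0.1313] 110.91764705882353
wedge ['top'] [ 0.5072 -0.0371  0.1245] 25.698039215686272
plate ['w2'] [ 0.7141 -0.0647  0.1631] 284.0431372549019 foot [[0.5967 0.0022 0.    ]]
plate ['w'] [ 0.7133 -0.0613  0.1578] 1360.9960784313726 foot [[0.5962 0.0062 0.    ]]
plate ['top'] [ 0.7102 -0.0606  0.1632] 478.2901960784314 foot [[0.5928 0.0062 0.    ]]
screws [0.5936 0.0033 0.032 ] [ 0.6219 -0.1652  0.032 ]
```

Three independent fits and the plate screws, which sit over the feet, agree. The foot is at about (0.595, 0.003), the press yaw is 0.163, and the wedge is at (0.509, -0.039) with yaw 0.13. It must shift about 27 mm left, then go about 70 mm forward.

```bash
cat >> h.py <<'E'
F=np.array([.595,.003,0]);PY=.163
def go(u,v,z,yaw=PY-np.pi):
    d,a=delta(place([F[0],F[1],PY],[u,v,z])[0],yaw);print('d',d.round(3),'a',a.round(3))
def uv():
    s=read_state();d=s['ee_pos']-F
    print('t',s['time_s'],'u,v,z mm',1e3*np.array([d[0]*np.cos(PY)+d[1]*np.sin(PY),-d[0]*np.sin(PY)+d[1]*np.cos(PY),d[2]]),'force',s['force'])
E
python3 -c "
from h import *
uv();go(-.104,-.08,.11)"
```

```text
t 2.625 u,v,z mm [-161.7548  145.9003  272.2794] force [-0.8139 -0.1987 -0.0318]
d [-1.004 -3.754  2.706] a [-0.001  0.    -0.063]
```

Emit:
apply_moves(
  deltas=[
    {"jaw": 0, "dx": -0.2, "dy": -0.8, "dz": 0.4, "ax": 0, "ay": 0, "az": -0.06},
    {"jaw": 0, "dx": -0.4, "dy": -1.6, "dz": 0.9, "ax": 0, "ay": 0, "az": -0.06},
    {"jaw": 0, "dx": -0.6, "dy": -2.4, "dz": 1.4, "ax": 0, "ay": 0, "az": -0.06},
    {"jaw": 0, "dx": -0.8, "dy": -3.1, "dz": 1.9, "ax": 0, "ay": 0, "az": -0.06},
    {"jaw": 0, "dx": -1.0, "dy": -3.75, "dz": 2.4, "ax": 0, "ay": 0, "az": -0.06},
  ],
  force=20,
)

```text
time_s: 3.25
ee_pos: [0.5056, -0.0944, 0.1275]
tool_rot: [-3.141, 0.0, -2.98]
force: [1.0, -0.6, 0.5]
finger_gap: -0.001
```

Emit:
apply_moves(
  deltas=[
    {"jaw": 0, "dx": 0, "dy": 0, "dz": 0.6, "ax": 0, "ay": 0, "az": 0},
    {"jaw": 0, "dx": 0, "dy": 0, "dz": 1.2, "ax": 0, "ay": 0, "az": 0},
    {"jaw": 0, "dx": 0, "dy": 0, "dz": 1.4, "ax": 0, "ay": 0, "az": 0},
    {"jaw": 0, "dx": 0, "dy": 0, "dz": 1.4, "ax": 0, "ay": 0, "az": 0},
  ],
  force=20,
)

```text
time_s: 3.75
ee_pos: [0.5051, -0.092, 0.0442]
tool_rot: [3.141, -0.001, -2.978]
force: [0.2, 0.3, -0.2]
finger_gap: 0.002
```

```bash
python3 -c "
from h import *
uv();go(-.104,-.064,.022)"
```

```text
t 3.75 u,v,z mm [-104.1422  -79.14     44.156 ] force [ 0.226   0.2873 -0.2312]
d [-0.003  0.252  0.369] a [ 0.003 -0.005  0.001]
```

Emit:
apply_moves(
  deltas=[
    {"jaw": 0, "dx": 0, "dy": 0, "dz": 0.37, "ax": 0, "ay": 0, "az": 0},
    {"jaw": 0, "dx": 0, "dy": 0, "dz": 0.37, "ax": 0, "ay": 0, "az": 0},
    {"jaw": 0, "dx": 0, "dy": 0.1, "dz": 0.37, "ax": 0, "ay": 0, "az": 0},
    {"jaw": 0, "dx": 0, "dy": 0.2, "dz": 0.37, "ax": 0, "ay": 0, "az": 0},
    {"jaw": 0, "dx": 0, "dy": 0.27, "dz": 0.37, "ax": 0, "ay": 0, "az": 0},
  ],
  force=20,
)

```text
time_s: 4.38
ee_pos: [0.503, -0.0751, 0.0228]
tool_rot: [-3.141, 0.001, -2.977]
force: [0.0, 0.0, -0.3]
finger_gap: 0.001
```

Emit:
apply_moves(
  deltas=[
    {"jaw": 0, "dx": 0, "dy": 0.08, "dz": 0, "ax": 0, "ay": 0, "az": 0},
    {"jaw": 0, "dx": 0, "dy": 0.16, "dz": 0, "ax": 0, "ay": 0, "az": 0},
    {"jaw": 0, "dx": 0, "dy": 0.24, "dz": 0, "ax": 0, "ay": 0, "az": 0},
    {"jaw": 0, "dx": 0, "dy": 0.32, "dz": 0, "ax": 0, "ay": 0, "az": 0},
    {"jaw": 0, "dx": 0, "dy": 0.38, "dz": 0, "ax": 0, "ay": 0, "az": 0},
  ],
  force=20,
)

```text
time_s: 5.0
ee_pos: [0.499, -0.0529, 0.0221]
tool_rot: [-3.141, 0.0, -2.977]
force: [0.3, -1.6, 1.1]
finger_gap: -0.003
```

Run:
```python
from h import *
uv()
c=camera_params('wrist');im=np.ascontiguousarray(get_image('wrist')[:,:,::-1])
cv2.imwrite('pics/w3.png',cv2.resize(im,(800,600),interpolation=cv2.INTER_CUBIC))
ct=camera_params('top');it=np.ascontiguousarray(get_image('top')[:,:,::-1]);cv2.imwrite('pics/top3_raw.png',it)
```

```text
t 5.0 u,v,z mm [-103.8017  -39.5597   22.1432] force [ 0.2983 -1.581   1.0591]
```

View pics/w3.png

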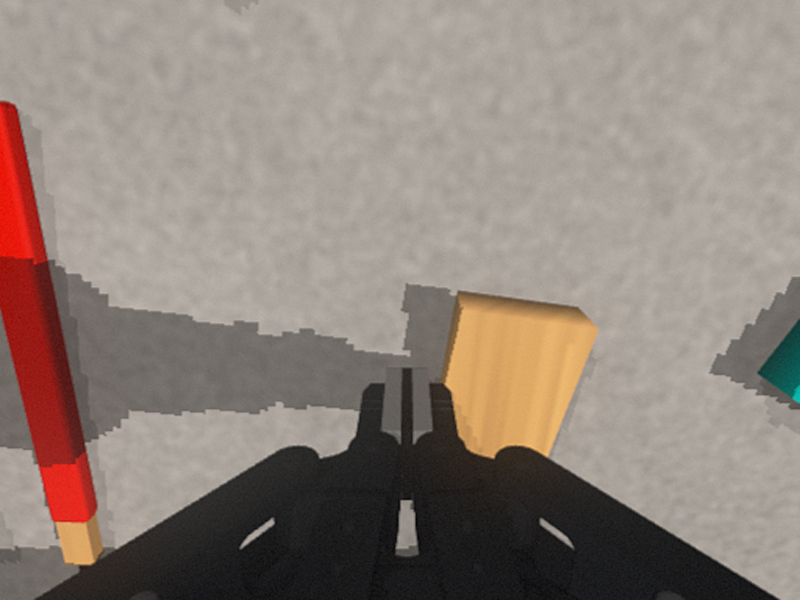

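The wedge is in contact with the right-hand finger flank, its butt at about (458,293) to (597,322). I'll measure its pose numerically.

```bash
cat >> h.py <<'E'
def inpress(p):
    d=np.array([p[0]-F[0],p[1]-F[1]]);return np.array([1e3*(d[0]*np.cos(PY)+d[1]*np.sin(PY)),1e3*(-d[0]*np.sin(PY)+d[1]*np.cos(PY)),p[2]-PY]).round(3)
def wedge(p0,hide=True,use=('wrist',)):
    vs=[]
    for n in use:
        c=camera_params(n);im=np.ascontiguousarray(get_image(n)[:,:,::-1]);w=near(c,WEDGE,p0,14)
        if n=='wrist':
            cv2.imwrite('pics/last_raw.png',im)
            if hide:
                poly=np.array([[0,600],[280,435],[355,375],[390,355],[425,355],[462,375],[530,435],[800,600]])*.64
                k=np.zeros((384,512),np.uint8);cv2.fillPoly(k,[poly.astype(int)],1);w[k>0]=0
        vs.append((c,wood(im),w))
    p,f=fit(vs,WEDGE,p0);print('wedge',use,p,'in press mm',inpress(p),'cost',round(f,1));return p
E
python3 - <<'E'
from h import *
p0=[.505,-.015,.1]
for u in(('wrist',),('top',)): wedge(p0,True,u)
E
```

```text
wedge ('wrist',) [ 0.5083 -0.0223  0.0204] in press mm [-89.608 -10.856  -0.143] cost 63.3
wedge ('top',) [ 0.5163 -0.0297  0.1829] in press mm [-82.977 -19.467   0.02 ] cost 418.3
```

The wedge yawed −0.14 because I pushed behind its friction centre. Next I'll push nearer the tip.

Emit:
apply_moves(
  deltas=[
    {"jaw": 0, "dx": 0, "dy": -0.15, "dz": 0, "ax": 0, "ay": 0, "az": 0},
    {"jaw": 0, "dx": 0, "dy": -0.25, "dz": 0, "ax": 0, "ay": 0, "az": 0},
    {"jaw": 0, "dx": -0.15, "dy": -0.25, "dz": 0, "ax": 0, "ay": 0, "az": 0},
    {"jaw": 0, "dx": -0.3, "dy": -0.25, "dz": 0, "ax": 0, "ay": 0, "az": 0},
    {"jaw": 0, "dx": -0.3, "dy": -0.17, "dz": 0, "ax": 0, "ay": 0, "az": 0},
  ],
  force=20,
)

```text
time_s: 5.82
ee_pos: [0.5194, -0.0602, 0.0223]
tool_rot: [-3.141, 0.001, -2.977]
force: [0.1, 0.4, -0.2]
finger_gap: 0.001
```

Emit:
apply_moves(
  deltas=[
    {"jaw": 0, "dx": 0, "dy": 0.06, "dz": 0, "ax": 0, "ay": 0, "az": 0},
    {"jaw": 0, "dx": 0, "dy": 0.12, "dz": 0, "ax": 0, "ay": 0, "az": 0},
    {"jaw": 0, "dx": 0, "dy": 0.18, "dz": 0, "ax": 0, "ay": 0, "az": 0},
    {"jaw": 0, "dx": 0, "dy": 0.22, "dz": 0, "ax": 0, "ay": 0, "az": 0},
    {"jaw": 0, "dx": 0, "dy": 0.25, "dz": 0, "ax": 0, "ay": 0, "az": 0},
  ],
  force=20,
)

```text
time_s: 6.45
ee_pos: [0.5159, -0.0453, 0.0222]
tool_rot: [-3.141, 0.0, -2.977]
force: [0.7, -0.2, -0.1]
finger_gap: 0.002
```

Run:
```python
from h import *
uv();wedge([.507,-.018,.1])
```

```text
t 6.45 u,v,z mm [-85.8623 -34.8217  22.1502] force [ 0.6939 -0.2219 -0.0854]
wedge ('wrist',) [ 0.507  -0.0197  0.064 ] in press mm [-90.533  -8.11   -0.099] cost 81.0
```

Emit:
apply_moves(
  deltas=[
    {"jaw": 0, "dx": 0, "dy": 0.04, "dz": 0, "ax": 0, "ay": 0, "az": 0},
    {"jaw": 0, "dx": 0, "dy": 0.08, "dz": 0, "ax": 0, "ay": 0, "az": 0},
    {"jaw": 0, "dx": 0, "dy": 0.1, "dz": 0, "ax": 0, "ay": 0, "az": 0},
    {"jaw": 0, "dx": 0, "dy": 0.1, "dz": 0, "ax": 0, "ay": 0, "az": 0},
  ],
  force=20,
)

```text
time_s: 7.0
ee_pos: [0.5149, -0.0394, 0.0221]
tool_rot: [3.142, -0.0, -2.977]
force: [0.5, -0.4, 0.0]
finger_gap: -0.003
```

Run:
```python
from h import *
uv();p=wedge([.507,-.015,.1])
im=cv2.imread('pics/last_raw.png');c=camera_params('wrist')
q=cv2.convexHull(proj(c,place(p,WEDGE)).astype(np.float32))*800/512
b=cv2.resize(im,(800,600),interpolation=cv2.INTER_CUBIC);cv2.polylines(b,[q.astype(int)],True,(0,255,0),1)
cv2.imwrite('pics/w4.png',b)
```

```text
t 7.0 u,v,z mm [-85.8879 -28.8464  22.0887] force [ 0.4907 -0.3869  0.0384]
wedge ('wrist',) [ 0.5047 -0.015   0.1377] in press mm [-92.056  -3.1    -0.025] cost 83.5
```

View pics/w4.png

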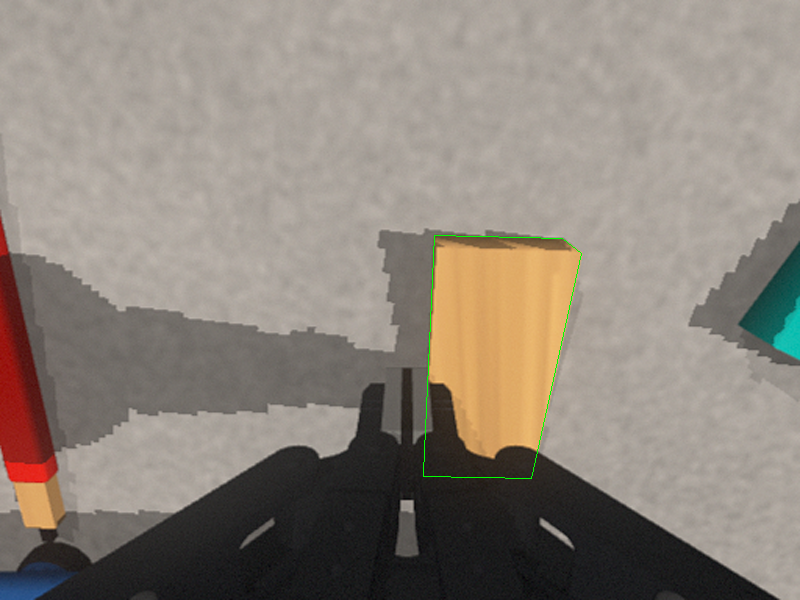

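The outline fits the picture well, with yaw −0.025 and 3 mm still to go, so I'll nudge it 3 mm more. Then I'll back off and go behind the butt.

Emit:
apply_moves(
  deltas=[
    {"jaw": 0, "dx": 0, "dy": 0.03, "dz": 0, "ax": 0, "ay": 0, "az": 0},
    {"jaw": 0, "dx": 0, "dy": 0.05, "dz": 0, "ax": 0, "ay": 0, "az": 0},
    {"jaw": 0, "dx": 0, "dy": 0.05, "dz": 0, "ax": 0, "ay": 0, "az": 0},
  ],
  force=20,
)

```text
time_s: 7.42
ee_pos: [0.5144, -0.0364, 0.0221]
tool_rot: [3.142, -0.0, -2.977]
force: [-0.1, 0.1, -0.6]
finger_gap: 0.002
```

Emit:
apply_moves(
  deltas=[
    {"jaw": 0, "dx": 0, "dy": -0.15, "dz": 0, "ax": 0, "ay": 0, "az": 0},
    {"jaw": 0, "dx": 0, "dy": -0.3, "dz": -0.1, "ax": 0, "ay": 0, "az": 0},
    {"jaw": 0, "dx": 0.2, "dy": -0.4, "dz": -0.8, "ax": 0, "ay": 0, "az": 0},
    {"jaw": 0, "dx": 0.9, "dy": -0.4, "dz": -1.6, "ax": 0, "ay": 0, "az": 0},
  ],
  force=20,
)

```text
time_s: 7.92
ee_pos: [0.4667, -0.0702, 0.1189]
tool_rot: [-3.141, 0.001, -2.978]
force: [0.0, -1.3, 1.8]
finger_gap: -0.002
```

Emit:
apply_moves(
  deltas=[
    {"jaw": 0, "dx": 0.5, "dy": 0.4, "dz": -0.4, "ax": 0, "ay": 0, "az": 0},
    {"jaw": 0, "dx": 0.5, "dy": 0.9, "dz": -0.4, "ax": 0, "ay": 0, "az": 0},
    {"jaw": 0, "dx": 0.5, "dy": 0.9, "dz": -0.4, "ax": 0, "ay": 0, "az": 0},
    {"jaw": 0, "dx": 0.5, "dy": 0.9, "dz": -0.4, "ax": 0, "ay": 0, "az": 0},
  ],
  force=20,
)

```text
time_s: 8.43
ee_pos: [0.4279, -0.0212, 0.1414]
tool_rot: [-3.141, 0.0, -2.978]
force: [0.4, -0.2, 0.3]
finger_gap: -0.002
```

Run:
```python
from h import *
uv();p=wedge([.506,-.013,.15])
im=cv2.imread('pics/last_raw.png');c=camera_params('wrist')
q=cv2.convexHull(proj(c,place(p,WEDGE)).astype(np.float32))*800/512
b=cv2.resize(im,(800,600),interpolation=cv2.INTER_CUBIC);cv2.polylines(b,[q.astype(int)],True,(0,255,0),1)
cv2.imwrite('pics/w5.png',b)
go(-.155,0,.07)
```

```text
t 8.425 u,v,z mm [-168.8046    3.259   141.3731] force [ 0.4151 -0.1611  0.3202]
wedge ('wrist',) [ 0.504  -0.0128  0.1749] in press mm [-92.314  -0.803   0.012] cost 29.1
d [-0.231 -0.053  1.187] a [-0.001 -0.     0.003]
```

View pics/w5.png

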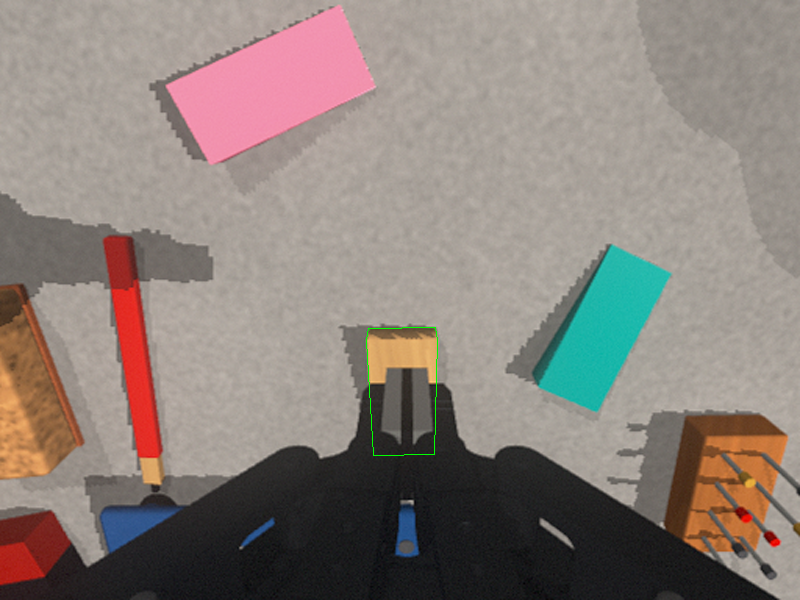

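Emit:
apply_moves(
  deltas=[
    {"jaw": 0.2, "dx": -0.1, "dy": -0.07, "dz": 0.7, "ax": 0, "ay": 0, "az": 0},
    {"jaw": 0.2, "dx": -0.19, "dy": -0.07, "dz": 1.4, "ax": 0, "ay": 0, "az": 0},
    {"jaw": 0.2, "dx": -0.19, "dy": -0.07, "dz": 1.9, "ax": 0, "ay": 0, "az": 0},
    {"jaw": 0.2, "dx": -0.19, "dy": -0.07, "dz": 2.01, "ax": 0, "ay": 0, "az": 0},
    {"jaw": 0.2, "dx": -0.19, "dy": -0.07, "dz": 2.01, "ax": 0, "ay": 0, "az": 0},
  ],
  force=20,
)

```text
time_s: 9.1
ee_pos: [0.4398, -0.0233, 0.0207]
tool_rot: [3.141, -0.0, -2.978]
force: [0.4, -0.9, -0.3]
finger_gap: 0.195
```

Run:
```python
from h import *
uv();p=wedge([.504,-.0128,.175]);go(-.100,-.0008,.0205)
b=cv2.resize(cv2.imread('pics/last_raw.png'),(800,600),interpolation=cv2.INTER_CUBIC);cv2.imwrite('pics/w6.png',b)
```

```text
t 9.1 u,v,z mm [-157.4098   -0.7293   20.6795] force [ 0.4229 -0.8967 -0.3117]
wedge ('wrist',) [ 0.504  -0.0128  0.175 ] in press mm [-92.358  -0.823   0.012] cost 0.0
d [-0.948  0.001  0.016] a [-0.004  0.007  0.004]
```

View pics/w6.png

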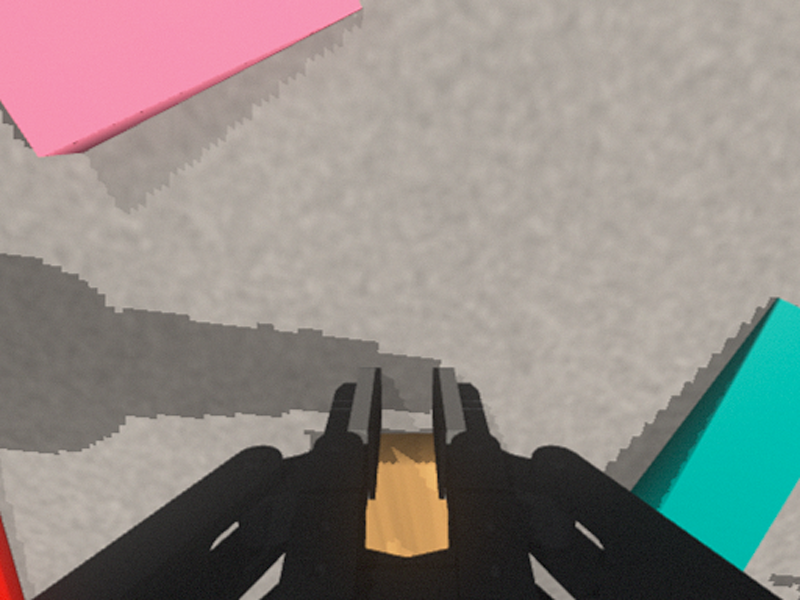

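The butt is centred between the fingertips at about (408,440). I'll push forward, staying ~20 mm short of snug.

Emit:
apply_moves(
  deltas=[
    {"jaw": 0.2, "dx": -0.13, "dy": 0, "dz": 0, "ax": 0, "ay": 0, "az": 0},
    {"jaw": 0.2, "dx": -0.23, "dy": 0, "dz": 0, "ax": 0, "ay": 0, "az": 0},
    {"jaw": 0.2, "dx": -0.33, "dy": 0, "dz": 0, "ax": 0, "ay": 0, "az": 0},
    {"jaw": 0.2, "dx": -0.43, "dy": 0, "dz": 0, "ax": 0, "ay": 0, "az": 0},
    {"jaw": 0.2, "dx": -0.53, "dy": 0, "dz": 0, "ax": 0, "ay": 0, "az": 0},
  ],
  force=20,
)

```text
time_s: 9.78
ee_pos: [0.4712, -0.0175, 0.0205]
tool_rot: [3.142, -0.0, -2.977]
force: [0.3, 0.4, 0.7]
finger_gap: 0.201
```

Emit:
apply_moves(
  deltas=[
    {"jaw": 0.2, "dx": -0.1, "dy": 0, "dz": 0, "ax": 0, "ay": 0, "az": 0},
    {"jaw": 0.2, "dx": -0.2, "dy": 0, "dz": 0, "ax": 0, "ay": 0, "az": 0},
    {"jaw": 0.2, "dx": -0.3, "dy": 0, "dz": 0, "ax": 0, "ay": 0, "az": 0},
    {"jaw": 0.2, "dx": -0.4, "dy": 0, "dz": 0, "ax": 0, "ay": 0, "az": 0},
    {"jaw": 0.2, "dx": -0.4, "dy": 0, "dz": 0, "ax": 0, "ay": 0, "az": 0},
  ],
  force=20,
)

```text
time_s: 10.4
ee_pos: [0.4951, -0.0137, 0.0207]
tool_rot: [-3.141, 0.001, -2.977]
force: [-0.6, 0.2, 0.2]
finger_gap: 0.203
```

Run:
```python
from h import *
uv();go(-.085,-.0008,.0205)
cv2.imwrite('pics/w7.png',cv2.resize(get_image('wrist')[250:384,130:400,::-1],None,fx=2.9,fy=2.9,interpolation=cv2.INTER_CUBIC))
a=cv2.resize(get_image('scene')[130:270,180:400,::-1],None,fx=3.5,fy=3.5,interpolation=cv2.INTER_CUBIC);cv2.imwrite('pics/s7.png',a)
```

```text
t 10.4 u,v,z mm [-101.3057   -0.2765   20.6571] force [-0.6019  0.2012  0.2494]
d [-0.272 -0.009  0.003] a [-0.001  0.003  0.008]
```

View pics/w7.png

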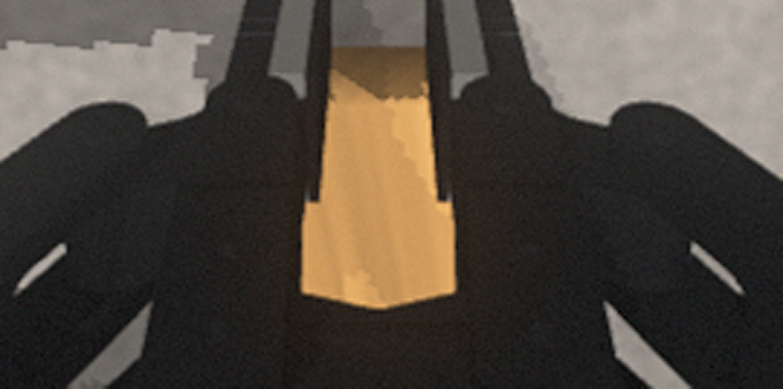

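The butt is still square between the fingers and moving with them. I'll slow down now.

Emit:
apply_moves(
  deltas=[
    {"jaw": 0.2, "dx": -0.06, "dy": 0, "dz": 0, "ax": 0, "ay": 0, "az": 0},
    {"jaw": 0.2, "dx": -0.12, "dy": 0, "dz": 0, "ax": 0, "ay": 0, "az": 0},
    {"jaw": 0.2, "dx": -0.18, "dy": 0, "dz": 0, "ax": 0, "ay": 0, "az": 0},
    {"jaw": 0.2, "dx": -0.23, "dy": 0, "dz": 0, "ax": 0, "ay": 0, "az": 0},
    {"jaw": 0.2, "dx": -0.23, "dy": 0, "dz": 0, "ax": 0, "ay": 0, "az": 0},
  ],
  force=20,
)

```text
time_s: 11.12
ee_pos: [0.5085, -0.0115, 0.0206]
tool_rot: [-3.141, 0.0, -2.977]
force: [0.1, 0.1, 0.5]
finger_gap: 0.198
```

Emit:
apply_moves(
  deltas=[
    {"jaw": 0.2, "dx": -0.02, "dy": 0, "dz": 0, "ax": 0, "ay": 0, "az": 0},
    {"jaw": 0.2, "dx": -0.04, "dy": 0, "dz": 0, "ax": 0, "ay": 0, "az": 0},
    {"jaw": 0.2, "dx": -0.04, "dy": 0, "dz": 0, "ax": 0, "ay": 0, "az": 0},
  ],
  force=20,
)

```text
time_s: 11.5
ee_pos: [0.5106, -0.0111, 0.0206]
tool_rot: [-3.142, 0.0, -2.978]
force: [-0.0, 0.9, -0.5]
finger_gap: 0.2
```

Emit:
apply_moves(
  deltas=[
    {"jaw": 0.2, "dx": -0.02, "dy": 0, "dz": 0, "ax": 0, "ay": 0, "az": 0},
    {"jaw": 0.2, "dx": -0.04, "dy": 0, "dz": 0, "ax": 0, "ay": 0, "az": 0},
    {"jaw": 0.2, "dx": -0.04, "dy": 0, "dz": 0, "ax": 0, "ay": 0, "az": 0},
  ],
  force=20,
)

```text
time_s: 11.88
ee_pos: [0.513, -0.0107, 0.0206]
tool_rot: [-3.141, 0.0, -2.977]
force: [1.1, 0.0, -0.3]
finger_gap: 0.198
```

Emit:
apply_moves(
  deltas=[
    {"jaw": 0.2, "dx": -0.02, "dy": 0, "dz": 0, "ax": 0, "ay": 0, "az": 0},
    {"jaw": 0.2, "dx": -0.03, "dy": 0, "dz": 0, "ax": 0, "ay": 0, "az": 0},
    {"jaw": 0.2, "dx": -0.03, "dy": 0, "dz": 0, "ax": 0, "ay": 0, "az": 0},
  ],
  force=20,
)

```text
time_s: 12.25
ee_pos: [0.5147, -0.0104, 0.0206]
tool_rot: [-3.142, 0.0, -2.977]
force: [-0.5, -0.7, 0.2]
finger_gap: 0.198
```

Now single small steps, reading the force after each.

Emit:
apply_moves(
  deltas=[
    {"jaw": 0.2, "dx": -0.02, "dy": 0, "dz": 0, "ax": 0, "ay": 0, "az": 0},
    {"jaw": 0.2, "dx": -0.02, "dy": 0, "dz": 0, "ax": 0, "ay": 0, "az": 0},
  ],
  force=20,
)

```text
time_s: 12.5
ee_pos: [0.5155, -0.0102, 0.0205]
tool_rot: [3.141, -0.001, -2.977]
force: [-1.7, -0.3, 1.4]
finger_gap: 0.203
```

Emit:
apply_moves(
  deltas=[
    {"jaw": 0.2, "dx": -0.02, "dy": 0, "dz": 0, "ax": 0, "ay": 0, "az": 0},
    {"jaw": 0.2, "dx": -0.02, "dy": 0, "dz": 0, "ax": 0, "ay": 0, "az": 0},
  ],
  force=20,
)

```text
time_s: 12.75
ee_pos: [0.5161, -0.01, 0.0204]
tool_rot: [3.141, -0.003, -2.977]
force: [-5.2, -1.5, 4.3]
finger_gap: 0.2
```

Run:
```python
from h import *
uv()
```

```text
t 12.75 u,v,z mm [-79.9848  -0.0152  20.3715] force [-5.2333 -1.4772  4.3   ]
```

The wedge is snug: the resistance climbed from about 0.5 to 5.4 N in the last 0.6–1 mm. I'll back off and look.

Emit:
apply_moves(
  deltas=[
    {"jaw": 0.2, "dx": 0.05, "dy": 0, "dz": 0, "ax": 0, "ay": 0, "az": 0},
    {"jaw": 0.2, "dx": 0.3, "dy": 0, "dz": 0, "ax": 0, "ay": 0, "az": 0},
    {"jaw": 0.2, "dx": 0.9, "dy": 0, "dz": -0.2, "ax": 0, "ay": 0, "az": 0},
    {"jaw": 0, "dx": 1.4, "dy": 0.3, "dz": -1, "ax": 0, "ay": 0, "az": 0},
    {"jaw": 0, "dx": 1.4, "dy": 1.2, "dz": -2, "ax": 0, "ay": 0, "az": 0},
  ],
  force=20,
)

```text
time_s: 13.38
ee_pos: [0.4217, 0.035, 0.127]
tool_rot: [3.141, -0.002, -2.982]
force: [1.9, -0.1, 0.8]
finger_gap: -0.003
```

Emit:
apply_moves(
  deltas=[
    {"jaw": 0, "dx": 0, "dy": 0.8, "dz": -1, "ax": 0, "ay": 0, "az": 0},
    {"jaw": 0, "dx": 0, "dy": 1.2, "dz": -1.5, "ax": 0, "ay": 0, "az": 0},
    {"jaw": 0, "dx": 0, "dy": 1.2, "dz": -1.5, "ax": 0, "ay": 0, "az": 0},
    {"jaw": 0, "dx": 0, "dy": 1.2, "dz": -1.5, "ax": 0, "ay": 0, "az": 0},
  ],
  force=20,
)

```text
time_s: 13.88
ee_pos: [0.4118, 0.1061, 0.216]
tool_rot: [3.142, -0.001, -2.977]
force: [-0.9, -0.3, 0.6]
finger_gap: -0.003
```

Run:
```python
from h import *
uv()
c=camera_params('wrist');im=np.ascontiguousarray(get_image('wrist')[:,:,::-1]);b=cv2.resize(im,(800,600),interpolation=cv2.INTER_CUBIC)
m=wood(im);ex=place([F[0],F[1],PY],[[-.067,-.02,.018],[-.067,.02,.018],[0,0,.032],[-.025,-.19,.032],[-.025,.02,.032]])
for q in proj(c,ex)/.64: cv2.circle(b,tuple(int(t) for t in q),3,(0,255,0),1)
cv2.imwrite('pics/w8.png',b);np.save('w8_c.npy',c,allow_pickle=True);cv2.imwrite('pics/w8_raw.png',im)
```

```text
t 13.875 u,v,z mm [-164.0808  131.4985  215.981 ] force [-0.9316 -0.3187  0.6043]
```

View pics/w8.png

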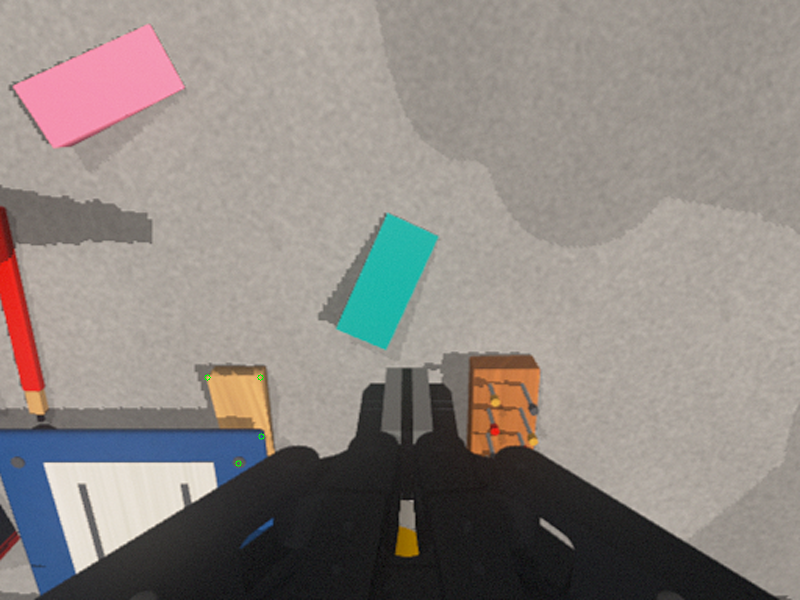

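Run:
```python
from h import *
c=np.load('w8_c.npy',allow_pickle=True).item();im=cv2.imread('pics/w8_raw.png')
w=near(c,WEDGE,[.57,0,.163],14);w[int(424*.64):]=0
p,f=fit([(c,wood(im),w)],WEDGE,[.57,0,.163]);print(p,inpress(p),f)
m=blue(im);w=near(c,BOX,[.713,-.063,.163],8);w[int(450*.64):]=0;w[:,int(275*.64):]=0
# front edge only
p,f=fit([(c,m,w)],BOX,[.713,-.063,.163]);print('plate',p,place(p,FOOT),f)
print('screw',ray(c,np.array([238,463])*.64,.032),ray(c,np.array([18,463])*.64,.032))
```

```text
[ 0.5737 -0.0018  0.1883] [-21.789  -1.243   0.025] 31.101960784313725
plate [ 0.7148 -0.0646  0.166 ] [[0.5972 0.0019 0.    ]] 55.85882352941177
screw [0.5946 0.0027 0.032 ] [ 0.6225 -0.1651  0.032 ]
```

The fit puts the wedge 21.8 mm before the foot's centre, against 22.25 expected for snug, with 1 mm lateral and 0.025 rad yaw error. The screw marks show the press hasn't moved. Next comes the press-down test.

Run:
```python
from h import *
go(0,0,.09)
```

```text
d [-2.743 -2.19   2.082] a [ 0.002 -0.015  0.003]
```

Emit:
apply_moves(
  deltas=[
    {"jaw": 0, "dx": -0.6, "dy": -0.5, "dz": 0.3, "ax": 0, "ay": 0, "az": 0},
    {"jaw": 0, "dx": -1.2, "dy": -1, "dz": 0.7, "ax": 0, "ay": 0, "az": 0},
    {"jaw": 0, "dx": -1.9, "dy": -1.5, "dz": 1.1, "ax": 0, "ay": 0, "az": 0},
    {"jaw": 0, "dx": -2.5, "dy": -2, "dz": 1.4, "ax": 0, "ay": 0, "az": 0},
    {"jaw": 0, "dx": -2.74, "dy": -2.19, "dz": 1.7, "ax": 0, "ay": 0, "az": 0},
  ],
  force=20,
)

```text
time_s: 14.55
ee_pos: [0.5967, 0.001, 0.1119]
tool_rot: [3.141, -0.003, -2.981]
force: [0.4, 0.6, -0.1]
finger_gap: -0.005
```

Emit:
apply_moves(
  deltas=[
    {"jaw": 0, "dx": 0, "dy": 0, "dz": 0.3, "ax": 0, "ay": 0, "az": 0},
    {"jaw": 0, "dx": 0, "dy": 0, "dz": 0.6, "ax": 0, "ay": 0, "az": 0},
    {"jaw": 0, "dx": 0, "dy": 0, "dz": 0.6, "ax": 0, "ay": 0, "az": 0},
  ],
  force=20,
)

```text
time_s: 14.92
ee_pos: [0.5938, 0.0042, 0.0766]
tool_rot: [3.14, -0.005, -2.977]
force: [-0.4, 0.3, 0.1]
finger_gap: -0.003
```

Run:
```python
from h import *
uv();go(0,0,.05)
```

```text
t 14.925 u,v,z mm [-0.9663  1.4075 76.58  ] force [-0.4338  0.2771  0.1391]
d [-0.018 -0.024  0.443] a [ 0.01  -0.026  0.008]
```

Emit:
apply_moves(
  deltas=[
    {"jaw": 0, "dx": 0, "dy": -0.02, "dz": 0.2, "ax": 0, "ay": 0, "az": 0},
    {"jaw": 0, "dx": 0, "dy": -0.02, "dz": 0.35, "ax": 0, "ay": 0, "az": 0},
    {"jaw": 0, "dx": 0, "dy": -0.02, "dz": 0.42, "ax": 0, "ay": 0, "az": 0},
    {"jaw": 0, "dx": 0, "dy": -0.02, "dz": 0.42, "ax": 0, "ay": 0, "az": 0},
  ],
  force=20,
)

```text
time_s: 15.42
ee_pos: [0.5963, 0.0025, 0.0535]
tool_rot: [3.141, -0.0, -2.977]
force: [-0.1, 0.3, 0.3]
finger_gap: 0.001
```

Emit:
apply_moves(
  deltas=[
    {"jaw": 0, "dx": 0, "dy": 0, "dz": 0.02, "ax": 0, "ay": 0, "az": 0},
    {"jaw": 0, "dx": 0, "dy": 0, "dz": 0.03, "ax": 0, "ay": 0, "az": 0},
    {"jaw": 0, "dx": 0, "dy": 0, "dz": 0.03, "ax": 0, "ay": 0, "az": 0},
  ],
  force=20,
)

```text
time_s: 15.8
ee_pos: [0.5965, 0.0024, 0.0521]
tool_rot: [-3.142, 0.0, -2.978]
force: [-0.5, -0.4, -0.1]
finger_gap: 0.003
```

Emit:
apply_moves(
  deltas=[
    {"jaw": 0, "dx": 0, "dy": 0, "dz": 0.01, "ax": 0, "ay": 0, "az": 0},
    {"jaw": 0, "dx": 0, "dy": 0, "dz": 0.02, "ax": 0, "ay": 0, "az": 0},
    {"jaw": 0, "dx": 0, "dy": 0, "dz": 0.02, "ax": 0, "ay": 0, "az": 0},
  ],
  force=20,
)

```text
time_s: 16.18
ee_pos: [0.5964, 0.0024, 0.0507]
tool_rot: [3.142, -0.0, -2.977]
force: [-0.1, 0.4, -0.6]
finger_gap: 0.002
```

Emit:
apply_moves(
  deltas=[
    {"jaw": 0, "dx": 0, "dy": 0, "dz": 0.01, "ax": 0, "ay": 0, "az": 0},
    {"jaw": 0, "dx": 0, "dy": 0, "dz": 0.02, "ax": 0, "ay": 0, "az": 0},
    {"jaw": 0, "dx": 0, "dy": 0, "dz": 0.02, "ax": 0, "ay": 0, "az": 0},
  ],
  force=20,
)

```text
time_s: 16.55
ee_pos: [0.5964, 0.0024, 0.0495]
tool_rot: [3.142, -0.0, -2.977]
force: [-0.7, -0.3, -0.3]
finger_gap: -0.004
```

Emit:
apply_moves(
  deltas=[
    {"jaw": 0, "dx": 0, "dy": 0, "dz": 0.01, "ax": 0, "ay": 0, "az": 0},
    {"jaw": 0, "dx": 0, "dy": 0, "dz": 0.01, "ax": 0, "ay": 0, "az": 0},
  ],
  force=20,
)

```text
time_s: 16.8
ee_pos: [0.5966, 0.0024, 0.0491]
tool_rot: [-3.142, 0.0, -2.977]
force: [0.5, -0.2, 0.7]
finger_gap: -0.002
```

Emit:
apply_moves(
  deltas=[
    {"jaw": 0, "dx": 0, "dy": 0, "dz": 0.01, "ax": 0, "ay": 0, "az": 0},
    {"jaw": 0, "dx": 0, "dy": 0, "dz": 0.01, "ax": 0, "ay": 0, "az": 0},
  ],
  force=20,
)

```text
time_s: 17.05
ee_pos: [0.5965, 0.0023, 0.049]
tool_rot: [-3.142, -0.0, -2.977]
force: [-2.8, 0.1, 5.6]
finger_gap: 0.001
```

Emit:
apply_moves(
  deltas=[
    {"jaw": 0, "dx": 0, "dy": 0, "dz": 0.01, "ax": 0, "ay": 0, "az": 0},
    {"jaw": 0, "dx": 0, "dy": 0, "dz": 0.01, "ax": 0, "ay": 0, "az": 0},
  ],
  force=20,
)

```text
time_s: 17.3
ee_pos: [0.5966, 0.0024, 0.0489]
tool_rot: [3.142, -0.001, -2.977]
force: [-3.6, -0.3, 9.5]
finger_gap: 0.0
```

Emit:
apply_moves(
  deltas=[
    {"jaw": 0, "dx": 0, "dy": 0, "dz": 0.01, "ax": 0, "ay": 0, "az": 0},
    {"jaw": 0, "dx": 0, "dy": 0, "dz": 0.01, "ax": 0, "ay": 0, "az": 0},
  ],
  force=20,
)

```text
time_s: 17.55
ee_pos: [0.5966, 0.0024, 0.0489]
tool_rot: [3.142, -0.001, -2.977]
force: [-5.5, 0.2, 11.8]
finger_gap: 0.001
```

Emit:
apply_moves(
  deltas=[
    {"jaw": 0, "dx": 0.005, "dy": 0, "dz": 0.01, "ax": 0, "ay": 0, "az": 0},
    {"jaw": 0, "dx": 0.01, "dy": 0, "dz": 0.02, "ax": 0, "ay": 0, "az": 0},
    {"jaw": 0, "dx": 0.01, "dy": 0, "dz": 0.03, "ax": 0, "ay": 0, "az": 0},
    {"jaw": 0, "dx": 0.01, "dy": 0, "dz": 0.03, "ax": 0, "ay": 0, "az": 0},
  ],
  force=20,
)

```text
time_s: 18.05
ee_pos: [0.5966, 0.0024, 0.0487]
tool_rot: [3.141, -0.0, -2.977]
force: [-9.3, 2.1, 22.0]
finger_gap: -0.003
```

The corner takes 22 N and sinks only about 0.3 mm. I'll hold briefly, then let go.

Emit:
apply_moves(
  deltas=[
    {"jaw": 0, "dx": 0.01, "dy": 0, "dz": 0, "ax": 0, "ay": 0, "az": 0},
    {"jaw": 0, "dx": 0.01, "dy": 0, "dz": 0, "ax": 0, "ay": 0, "az": 0},
    {"jaw": 0, "dx": 0.01, "dy": 0, "dz": 0, "ax": 0, "ay": 0, "az": 0},
    {"jaw": 0, "dx": 0.01, "dy": 0, "dz": 0, "ax": 0, "ay": 0, "az": 0},
    {"jaw": 0, "dx": 0.01, "dy": 0, "dz": 0, "ax": 0, "ay": 0, "az": 0},
  ],
  force=20,
)

```text
time_s: 18.68
ee_pos: [0.5965, 0.0024, 0.0487]
tool_rot: [-3.142, 0.001, -2.977]
force: [-8.1, 2.2, 19.0]
finger_gap: 0.003
```

Emit:
apply_moves(
  deltas=[
    {"jaw": 0, "dx": 0, "dy": 0, "dz": -0.04, "ax": 0, "ay": 0, "az": 0},
    {"jaw": 0, "dx": 0, "dy": 0, "dz": -0.08, "ax": 0, "ay": 0, "az": 0},
    {"jaw": 0, "dx": 0, "dy": 0, "dz": -0.2, "ax": 0, "ay": 0, "az": 0},
    {"jaw": 0, "dx": 0, "dy": 0, "dz": -0.7, "ax": 0, "ay": 0, "az": 0},
    {"jaw": 0, "dx": 0.5, "dy": 0.5, "dz": -1.2, "ax": 0, "ay": 0, "az": 0},
  ],
  force=20,
)

```text
time_s: 19.3
ee_pos: [0.5621, 0.0259, 0.1188]
tool_rot: [-3.141, 0.002, -2.98]
force: [0.3, 1.2, 1.0]
finger_gap: 0.002
```

Emit:
apply_moves(
  deltas=[
    {"jaw": 0, "dx": 0.8, "dy": 0.6, "dz": -0.4, "ax": 0, "ay": 0, "az": 0},
    {"jaw": 0, "dx": 1.6, "dy": 1.2, "dz": -0.9, "ax": 0, "ay": 0, "az": 0},
    {"jaw": 0, "dx": 2.3, "dy": 1.7, "dz": -1.4, "ax": 0, "ay": 0, "az": 0},
    {"jaw": 0, "dx": 2.3, "dy": 1.7, "dz": -1.4, "ax": 0, "ay": 0, "az": 0},
    {"jaw": 0, "dx": 2.3, "dy": 1.7, "dz": -1.4, "ax": 0, "ay": 0, "az": 0},
  ],
  force=20,
)

```text
time_s: 19.92
ee_pos: [0.4082, 0.1049, 0.2016]
tool_rot: [-3.141, 0.001, -2.977]
force: [0.0, 0.3, -0.5]
finger_gap: 0.001
```

Run:
```python
from h import *
uv()
c=camera_params('wrist');im=np.ascontiguousarray(get_image('wrist')[:,:,::-1]);b=cv2.resize(im,(800,600),interpolation=cv2.INTER_CUBIC)
w=near(c,WEDGE,[.5737,-.0018,.188],14);w[int(np.floor(proj(c,place([F[0],F[1],PY],[-.03,0,.022]))[0,1])):]=0
p,f=fit([(c,wood(im),w)],WEDGE,[.5737,-.0018,.188]);print(p,inpress(p),f)
for q in proj(c,place([F[0],F[1],PY],[[0,0,.032],[0,-.17,.032]]))/.64: print(q);cv2.circle(b,tuple(int(t) for t in q),6,(0,255,0),1)
cv2.imwrite('pics/w9.png',b)
```

```text
t 19.925 u,v,z mm [-167.8292  130.8919  201.5694] force [ 0.0039  0.2684 -0.4608]
[ 0.5736 -0.0022  0.1678] [-21.972  -1.701   0.005] 23.129411764705882
[233.5731 479.6951]
[  6.4663 479.2047]
```

View pics/w9.png

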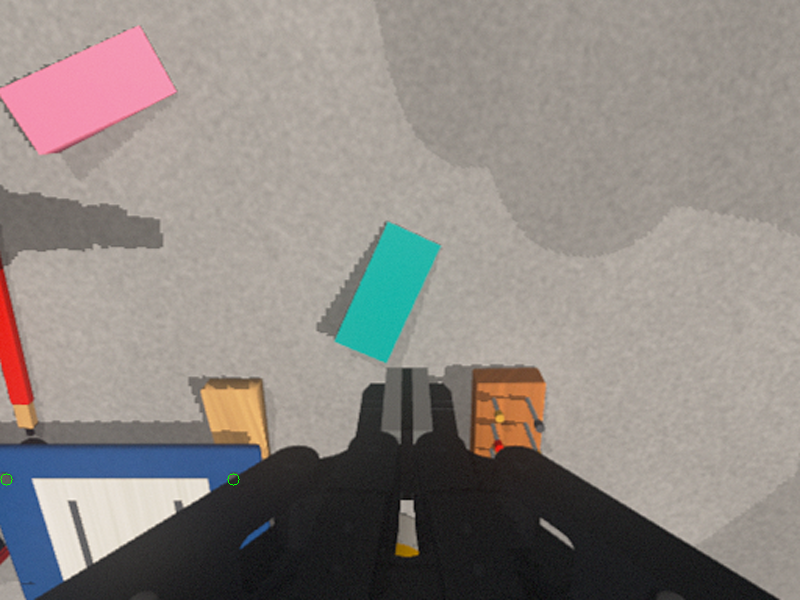

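Both screw marks lie on the predicted foot positions at (233,480) and (6,479), so the press hasn't moved. The wedge is still in place and square, and the arm is clear. I'm handing in.

```bash
python3 -c "
from rig import *
print(sign_off())"
```

```text
the job is handed in; nothing more can be done
None
```

The wedge is snug under the bare foot, and the corner no longer rocks. I handed the job in at about 20 s of the 64 s allowed.

- **Wedge:** I slid it sideways into line with the foot, then pushed it in from the butt. I stopped when the resistance rose from about 0.5 N to about 5.4 N in the last 1 mm or so. The first sideways push turned it by 0.14 rad, and a second push nearer the tip straightened it.
- **Press-down test:** I pressed the corner above the foot at about 20 N (22 N peak) for about 0.6 s. It sank about 0.3 mm at most, where the bare foot would have dropped 8 mm, and then I let go. My fingers also pushed sideways on the press with 8–9 N during the test.
- **Last check:** After release, the camera fit puts the wedge 22.0 mm in front of the foot's centre, against 22.25 mm expected for snug. It is 1.7 mm to one side and within 0.01 rad of square. The press showed no visible shift, and the robot touches nothing.
- **Not certain:** The camera estimates of the foot's position differed by about 2–4 mm, so I relied on the force rise to judge snugness. I compared no before-and-after positions for the other objects, but none was touched.

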